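# Seat an assembly fixture in a locating plate and lock the cam clamp

## Task

Get the assembly fixture block ready for the torque driver by pushing alone, without lifting or tipping it: slide the block along the locating plate until it sits squared up in the corner, tight against both the long back fence and the end stop, while the cam lever is still open. Then push the lever's black knob round, counter-clockwise seen from above, until the lever is fully home and the cam clamps the block against the fence. Leave the tools and hardware on and round the plate where they are.

Things in the scene. Friction and masses are not known exactly. Their poses are not given: they have to be found in the camera images.
- jig: Locating plate: aluminium tooling plate 220 x 350 mm, 12 mm thick, with rows of tapped holes, fixed on the bench. Origin at the centre of its underside; x points to the fence (roughly away from the robot), y to the end stop (roughly to the robot's left), z up. Fence, end stop and cam clamp are fixed on it; the block slides on its surface, 12 mm above the bench.
- fence: Back fence: straight steel bar on the plate, 15 mm (x) x 290 mm (y) x 14 mm high, with four screw heads on top. Origin at the centre of its underside, on the plate; axes as the plate's. Its locating face looks to -x, 7.5 mm in front of its origin.
- end_stop: End stop: steel block on the plate, 46 mm (x) x 20 mm (y) x 14 mm high, with two screw heads, 9 mm clear of the fence, near the fence's +y end. Origin at the centre of its underside; axes as the plate's. Its locating face looks to -y, 10 mm from its origin.
- corner (a point): The inner corner: the point on the plate's surface where the planes of the fence's face and the end stop's face meet; axes as the plate's. With the block home, the block's origin lies 41 mm in -x and 52.5 mm in -y of this point.
- fixture: Assembly fixture: moulded block with pockets on top, loose on the plate, 105 (own x) x 82 (own y) x 19 mm, 0.15 to 0.3 kg. Origin at the centre of its underside; faces 52.5 mm off in x, 41 mm in y (-y has a 1 mm raised patch at x 0 to 27 mm). Its +y face goes to the fence, its -x face to the end stop; it starts within 0.3 rad of square so, toward the fence's -y end.
- cam_pivot (a point): Pivot of the cam clamp on the plate's surface, 22.4 mm in -x of where the block's near face lies when home. A dark steel eccentric disc, radius 18 mm, offset 5 mm, 14 mm high, turns about it on a vertical axis. While the lever is open the disc clears a block lying against the fence by about 5 mm, so the block slides past it; one farther off the fence runs into it.
- cam_lever (a joint): Turn of the cam lever, rad: 0 = fully open (lever 150 degrees counter-clockwise from the plate's +x, toward the robot), grows counter-clockwise from above to 2.0 = fully home at its stop (265 degrees: along -y in front of the block), just past dead centre, where it stays. Starts at 0 to 0.35. Friction 0.08 N m; a few newtons more at the knob once the cam bears on the block.
- lever_knob (a point): Centre of the black knob at the free end of the lever, 85 mm from the pivot and 37 mm above the bench. The knob is upright and round, about 18 mm in diameter, from 21 to 53 mm above the bench; the flat lever bar, 12 mm wide, lies 27 to 33 mm above the bench.
- torque_driver: Bystander: white torque driver with a short shaft, 147 mm long, 26 mm thick, lying on the bench to the right of the plate. Origin at its underside.
- standoff_a: Bystander: white hexagon stand-off 34 mm high, 10 mm across, standing to the left of the plate. Origin at its underside.
- standoff_b: Bystander: white hexagon stand-off 25 mm high, 10 mm across, standing on the plate at its +y edge, beyond the end stop. Origin at its underside.
- coupling_nut: Bystander: steel coupling nut 26 mm long, 13 mm across, lying to the left of the plate. Origin at its underside.
- dummy_board: Bystander: green circuit board 70 x 90 mm on low feet, 16 mm high, lying to the left of the plate. Origin at its underside.
- hex_key: Bystander: steel hex key 78 x 24 mm, 6 mm thick, lying between the robot and the plate. Origin at its underside.
- tweezers: Bystander: steel tweezers 118 mm long, 9 mm thick, lying in front of the plate at the left. Origin at its underside.
Not all that is in view belongs to the job. There is more than one size of the fixture; the job needs the smallest.

How it is judged:
On the way:
1. the block is squared up in the corner, against fence and end stop, with the lever still open (x of fixture in the frame of corner between -0.046 and -0.039 m and y of fixture in the frame of corner between -0.0555 and -0.0505 m and angle between the x axis of fixture and the y axis of jig, either way round below 0.06 rad and value of joint cam_lever below 0.9 rad), for 0.2 s.
At the end, for the whole second after the job is handed in: The block lies flat on the plate, within 2 mm of the fence, within 3 mm of the end stop and within 0.03 rad of square; the lever is within 0.15 rad of its home stop and at rest; the cam presses the block on the fence with more than 2 N (x of fixture in the frame of corner between -0.043 and -0.039 m and y of fixture in the frame of corner between -0.0555 and -0.0505 m and angle between the x axis of fixture and the y axis of jig, either way round below 0.03 rad and z of fixture in the frame of corner below 0.003 m and value of joint cam_lever above 1.85 rad and velocity of joint cam_lever below 0.05 rad/s and contact force between fixture and fence above 2 N and linear speed of fixture below 0.01 m/s); the robot touches nothing.
It fails at once if the block was lifted or tipped (risen more than 6 mm or tilted more than 0.15 rad) (z of fixture in the frame of corner above 0.006 m or angle between fixture's own z axis and vertical above 0.15 rad).
It fails at once if a tool or piece of hardware beside the plate was moved more than 20 mm or a stand-off was knocked over (distance of any of torque_driver, standoff_a, standoff_b, coupling_nut, dummy_board, hex_key, tweezers from where it was at the start of the episode above 0.02 m or angle between any of standoff_a, standoff_b's own z axis and vertical above 0.6 rad).
It also fails if it takes over 67 s, if anything falls off the work surface, if the arm or the gripper's body presses on something with over 40 N, if the wrist force passes 120 N, or if a joint passes its speed limit or range.

## Robot

A 6-joint arm with a two-finger parallel gripper is mounted at the origin on the work surface; the furniture and walls round the work are solid. World frame = base frame: x ahead of the robot, y to its left, z up, the work surface at z = 0. Lengths are in m, angles in rad, forces in N, time in s.
With the tool pointing down it reaches from about 0.3 to 0.875 m from the base axis. Payload 6.4 kg.
Tool frame: the origin (TCP) lies at the very end of the fingers, on their centre line; the grasp point (between the pads) lies 19 mm behind it; z points along the fingers, y is the line along which they close (so a half turn about z gives the same grasp; the last joint's range is limited). The gripper opens to 88 mm and grips with 3 to 60 N. Pads are 18 mm wide; open, the fingers measure 123 mm over their backs; the gripper's body (75 mm by 187 mm) begins 45 mm behind the grasp point.
Start: joints at [1.041, 0.181, 1.607, -0, 1.354, -0.206], TCP at [0.183, 0.545, 0.239] pointing down, gripper open.
Joint ranges: [-2.99, 2.99], [-0.89, 2.07], [0.3, 2.58], [-1.14, 4.28], [0, 2.63], [-3.12, 3.12]. Speed limits (rad/s): [2.57, 2.57, 3.01, 3.14, 3.14, 3.14].

## Interface

Orientations are given as a rotation vector (axis times angle).
In Python, from rig import observe, get_image, sign_off, regions_of gives the robot as it stands.
- The arm moves only by the tool step_arm, never from a script. Its argument "moves" is one flat list of numbers, 4 for each row, row after row: the shift along the tool's x, y, z in cm, then the turn about the tool's z in rad. A call has 1 to 20 rows; each row is the pose to reach, as a shift and turn from the pose commanded when the call began, along the tool's axes at that moment; what a row does not reach only later rows make up. A row lasts 1/8 s, in which the tool goes at most 62.5 mm and 10.7 degrees, less where a joint would pass 70% of its speed; a pose out of reach is approached as far as the arm can. A call with a gripper value outside its range is refused whole. "grip" is the gripper's target within -1 to 1 (shut at 1, half-way at 0, fully open at -1), set as the call begins (left out, the last holds). The fingers move at their own pace and stop on an object; the grip force is fixed at half the most. Time passes only in rows, so rows that repeat a pose let the fingers close. It gives the time, the measured TCP pose, the force, the opening and the grip force at its end, in the units of the state.
- observe(): the state, without advancing time (a new reading comes with each control period).
- get_image(name): name is "scene" or "top" or "wrist"; returns a dict with "image" (400x640x3 uint8, red, green, blue), "depth" (400x640 float32, m along the optical axis (not along the pixel's ray), 0 where there is no reading), "fx", "fy", "cx", "cy" (pixels), "dist" ([k1, k2, p1, p2, k3] as OpenCV has them; the pictures are not rectified), "rvec" (rotation vector, rad) and "tvec" (3), from world to camera coordinates, as OpenCV has them. Camera axes: x right, y down, z forward; pixel columns grow to the right and rows downward; lengths in m; the calibration is good to about 2 mm. A picture is of the moment at which its call begins.
- sign_off(): hands the job in; it is judged then, once.
Trained networks look in the newest picture that a camera, given by its name, has taken for a name from the list of things; names that differ only in an ending like _2 or _b are one class to them, and where a whole thing is asked for, a point or a joint stands for the part that bears it (a point fixed in the world has none). Each returns a list of dicts, best first, with "confidence" (0 to 1); they miss things now and then, are a little off and sometimes report something else, mostly with a low value. They report only what shows in the picture. A call takes as long as a camera call. They do not tell look-alikes from the thing itself.
- regions_of(label, camera): "region" (400x640 bool, what is visible of it) and "at" ([column, row] in pixels, amid what is visible of it).
The state is a dict: "clock": time; "joint_positions": joint angles; "joint_vel": joint speeds; "joint_torque": joint torques, N m; "tool_pos": TCP position; "ee_rot": TCP orientation; "wrist_force": force on the tool from outside, world axes, zero at the start; "moment": the same for the moment, N m; "finger_gap": finger opening in m; "grasp_force": force on a finger pad.
Only numpy, scipy, OpenCV 4.12 (cv2) and the standard library are available. Lean on these libraries where they do the work, as an engineer would, in place of code of your own. Each camera call takes 0.05 s, during which the arm holds its last target. There are 200 camera calls.

## Working session

There is one attempt and no reset: what is moved stays moved. The work goes in short steps, Python scripts to look and compute and a tool call to move; the robot and the scene stay as the last step left them, time stands still between calls to the robot, and variables do not carry over. Pictures are saved under pics/ and viewed, at most 10 in all, crops included, and the job is handed in when it is done.

Besides the shell and the picture viewer there is one more tool, called after "Request:" by a JSON object that holds its "op" and its "data", one argument or row to a line. step_arm: Moves the arm, as the interface text tells. Its arguments: {"type":"object","properties":{"moves":{"type":"array","items":{"type":"number"}},"grip":{"type":"number"}},"required":["moves"]}

```bash
mkdir -p pics; ls; python3 - <<'E'
from rig import *
import cv2
s=observe();print(s)
for n in("top","scene"):
    g=get_image(n);cv2.imwrite(f"pics/{n}0.png",g["image"][:,:,::-1]);print(n,g["fx"],g["fy"],g["cx"],g["cy"],g["dist"],g["rvec"],g["tvec"])
E
```

```text
pics
{'clock': 0.0, 'joint_positions': array([ 1.04068185e+00,  1.81546159e-01,  1.60799438e+00, -1.12340166e-05,
        1.35379339e+00, -2.06298911e-01]), 'joint_vel': array([-0.00067061, -0.00027621,  0.0003269 , -0.00110126,  0.00303967,
        0.00098934]), 'joint_torque': array([-8.35086503e-04, -4.33896446e+01, -3.41836166e+01,  6.99040527e-02,
        3.90091224e-02, -1.46698285e-04]), 'tool_pos': array([0.18266825, 0.54465186, 0.23781385]), 'ee_rot': array([-5.06325602e-01, -3.09989659e+00,  2.55755968e-03]), 'wrist_force': array([-0.64516944,  0.01169623,  0.49054933]), 'moment': array([ 0.02997831, -0.01194379,  0.00076255]), 'grasp_force': 0.0, 'finger_gap': 0.088217594389927}
top 499.4175757031734 499.4175757031734 319.6618374381483 206.27039957480244 [-0.0886551  0.         0.         0.         0.       ] [ 2.20869452 -2.15469738  0.14415936] [0.06187874 0.47470501 1.21407779]
scene 394.0754046392964 394.0754046392964 320.6152493971033 196.24788321013315 [0.00437067 0.         0.         0.         0.        ] [ 2.07092912 -0.61615139  0.32985993] [-0.31318906  0.22549701  0.72526297]
```

View pics/top0.png

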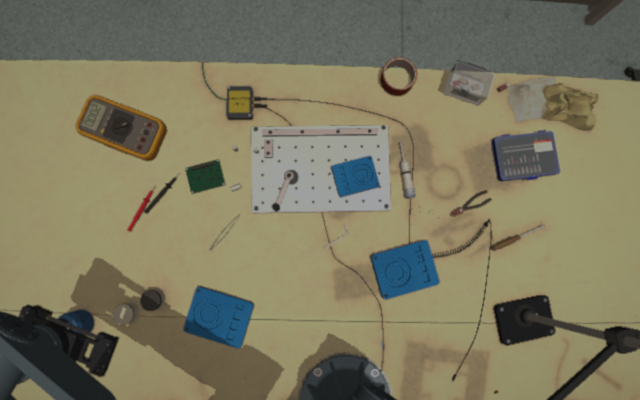

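View pics/scene0.png

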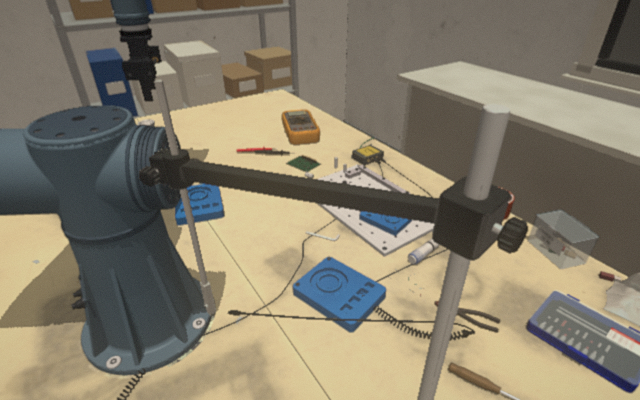

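The top view shows three blue blocks: one on the plate at (355,176), and two off it at (405,268) and (218,316). The one on the plate is the smallest and fits the description. The fence is at (320,131), the end stop at (268,148), the pivot at (291,177) and the knob at about (276,207). Next I'll measure these and confirm with a crop.

```bash
cat > h.py <<'E'
import numpy as np,cv2
from rig import *
def K(g): return np.array([[g["fx"],0,g["cx"]],[0,g["fy"],g["cy"]],[0,0,1.]])
def back(g,px,z):
    px=np.asarray(px,float).reshape(-1,1,2)
    u=cv2.undistortPoints(px,K(g),np.array(g["dist"])).reshape(-1,2)
    R=cv2.Rodrigues(np.array(g["rvec"]))[0];t=np.array(g["tvec"]).ravel()
    d=np.c_[u,np.ones(len(u))]@R; c=-R.T@t
    return c[:2]+d[:,:2]*((z-c[2])/d[:,2])[:,None]
def proj(g,P):
    return cv2.projectPoints(np.array(P,float).reshape(-1,1,3),np.array(g["rvec"]),np.array(g["tvec"]),K(g),np.array(g["dist"]))[0].reshape(-1,2)
def rect(g,reg,z):
    ys,xs=np.nonzero(reg); w=back(g,np.c_[xs,ys],z).astype(np.float32)
    r=cv2.minAreaRect(w*1000); return r,w.mean(0)
E
python3 - <<'E'
from h import *
g=get_image("top")
R=cv2.Rodrigues(np.array(g["rvec"]))[0];print("cam",-R.T@np.array(g["tvec"]).ravel())
for n,z in(("jig",.012),("fence",.026),("end_stop",.026),("fixture",.031),("cam_lever",.033),("lever_knob",.053),("cam_pivot",.026),("torque_driver",.02),("hex_key",.006),("tweezers",.005),("standoff_a",.034),("dummy_board",.016)):
    for o in regions_of(n,"top")[:4]:
        if o["confidence"]<.3: continue
        r,m=rect(g,o["region"],z)
        print(n,round(o["confidence"],2),np.round(o["at"]),o["region"].sum(),"c",np.round(r[0]),"s",np.round(r[1],1),"a",round(r[2],1),"m",np.round(m,3),"dep",np.median(g["depth"][o["region"]]))
im=g["image"][115:220,235:420,::-1]
cv2.imwrite("pics/crop0.png",cv2.resize(im,None,fx=4.3,fy=4.3,interpolation=cv2.INTER_CUBIC))
E
```

```text
cam [0.34509838 0.10759629 1.25398917]
jig 0.55 [311. 164.] 10421 c [571.  73.] s [222.7 353. ] a 1.8 m [0.573 0.086] dep 1.2563171
fence 0.81 [318. 131.] 777 c [661.  79.] s [ 20.6 287.5] a 1.9 m [0.66 0.08] dep 1.2541653
fence 0.34 [206. 176.] 1004 c [540. 361.] s [71.2 94.7] a 14.7 m [0.541 0.361] dep 1.2576411
end_stop 0.64 [266. 148.] 166 c [617. 206.] s [48.5 20. ] a 2.0 m [0.616 0.206] dep 1.2459996
fixture 0.67 [353. 179.] 1426 c [550. -11.] s [ 84.1 108.5] a 15.9 m [ 0.55  -0.012] dep 1.2437904
fixture 0.66 [407. 271.] 2809 c [ 323. -139.] s [116.2 151. ] a 17.3 m [ 0.323 -0.138] dep 1.2291228
fixture 0.62 [220. 317.] 3021 c [199. 311.] s [152.6 119.5] a 75.8 m [0.198 0.311] dep 1.204451
cam_lever 0.65 [285. 184.] 312 c [509. 163.] s [ 31.  106.4] a 65.5 m [0.516 0.161] dep 1.2289544
lever_knob 0.8 [287. 185.] 332 c [509. 164.] s [ 33.9 108.5] a 60.1 m [0.516 0.158] dep 1.2293091
cam_pivot 0.67 [309. 169.] 10421 c [568.  74.] s [222.4 345.3] a 2.2 m [0.57  0.088] dep 1.2562245
cam_pivot 0.52 [268. 149.] 149 c [617. 206.] s [43.5 20. ] a 2.0 m [0.617 0.206] dep 1.2459508
torque_driver 0.7 [405. 179.] 398 c [ 571. -145.] s [142.5  26.5] a 9.8 m [ 0.552 -0.148] dep 1.2536254
dummy_board 0.56 [205. 178.] 979 c [542. 363.] s [70.3 89.9] a 16.3 m [0.542 0.363] dep 1.2575473
```

View pics/crop0.png

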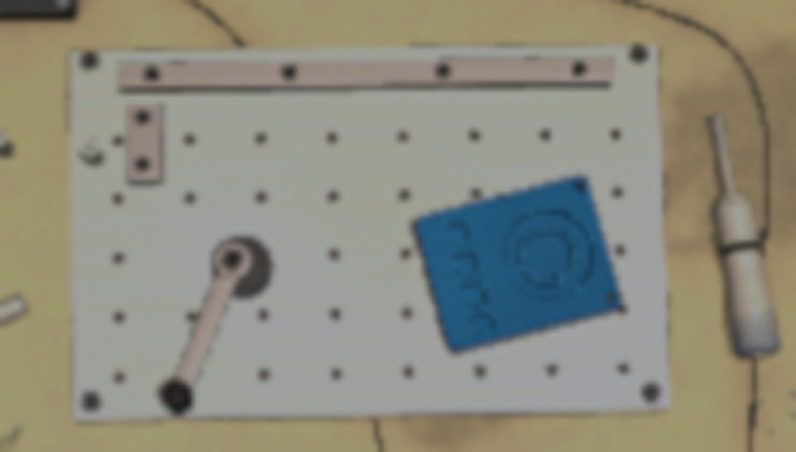

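The crop confirms it. The blue block has corners at crop (585,178), (621,307), (455,352) and (413,222), and measures 84x108 mm, so it is the small one. The fence, end stop, dark disc at (240,268) and knob at (176,396) are all clear.

```bash
cat >> h.py <<'E'
from scipy.spatial.transform import Rotation as Rn
def plan(tx,ty,tz,yaw):
    """cm shifts & turn in tool axes from the present pose to world target; yaw = world angle of tool y"""
    s=observe();R=Rn.from_rotvec(s["ee_rot"]).as_matrix()
    d=R.T@(np.array([tx,ty,tz])-s["tool_pos"])*100
    a=np.arctan2(R[1,1],R[0,1]);t=-((yaw-a+np.pi)%(2*np.pi)-np.pi)
    print("t",round(s["clock"],2),"pos",np.round(s["tool_pos"],4),"yaw",round(a,3),"MOVE",np.round(d,2),round(t,3),"F",np.round(s["wrist_force"],1),"gap",round(s["finger_gap"],3))
E
python3 - <<'E'
from h import *
g=get_image("top")
def c(p,z): print(np.round(back(g,np.array(p)/4.3-.4+[235,115],z)*1000,1).tolist())
c([[120,88],[612,85]],.026)  # fence front top edge
c([[120,63],[612,57]],.026)  # fence back
c([[162,103],[161,183],[126,104],[127,183]],.026) #stop
c([[585,178],[621,307],[455,352],[413,222]],.031)
c([[232,260]],.034); c([[176,393]],.053); c([[242,268]],.026)
c([[72,52],[658,47],[664,408],[75,418]],.012)
plan(.45,0.0,.1,1.604)
E
```

```text
[[648.5, 221.2], [659.2, -66.8]]
[[663.5, 221.8], [676.1, -66.7]]
[[640.3, 196.5], [592.8, 195.4], [639.1, 217.4], [592.3, 215.1]]
[[602.0, -50.8], [526.8, -72.6], [498.0, 23.1], [573.0, 48.8]]
[[547.4, 152.5]]
[[467.8, 181.0]]
[[544.2, 146.9]]
[[673.0, 251.7], [686.9, -96.2], [470.7, -101.3], [455.9, 241.5]]
t 0.8 pos [0.1829 0.5451 0.2387] yaw 1.247 MOVE [-42.66 -43.18  13.88] -0.357 F [ 0.7  0.3 -0.1] gap 0.088
```

Request:
{"op": "step_arm", "data": {
  "moves": [-44.9,-43.7,5,-0.36,-44.9,-43.7,5,-0.36,-44.9,-43.7,5,-0.36,-44.9,-43.7,5,-0.36,-44.9,-43.7,5,-0.36,-44.9,-43.7,5,-0.36,-44.9,-43.7,5,-0.36,-44.9,-43.7,5,-0.36,-44.9,-43.7,5,-0.36,-44.9,-43.7,10,-0.36,-44.9,-43.7,13.9,-0.36,-44.9,-43.7,13.9,-0.36,-44.9,-43.7,13.9,-0.36,-44.9,-43.7,13.9,-0.36,-44.9,-43.7,13.9,-0.36,-44.9,-43.7,13.9,-0.36],
  "grip": -0.36
}}

```text
clock: 2.8
tool_pos: [0.4702, -0.0117, 0.1009]
ee_rot: [-0.058, 3.139, -0.001]
wrist_force: [-0.1, -0.2, 0.2]
finger_gap: 0.0602
grasp_force: 0.0
```

```bash
python3 - <<'E'
from h import *
plan(.475,-.012,.017,1.607)
plan(.562,-.015,.017,1.607)
E
```

```text
t 2.8 pos [ 0.4702 -0.0117  0.1009] yaw 1.608 MOVE [-0.46 -0.04  8.39] 0.001 F [-0.1 -0.2  0.2] gap 0.06
t 2.8 pos [ 0.4702 -0.0117  0.1009] yaw 1.608 MOVE [-9.14 -0.67  8.41] 0.001 F [-0.1 -0.2  0.2] gap 0.06
```

Request:
{"op": "step_arm", "data": {
  "moves": [-0.4,0,5,0,-0.4,0,8.4,0,-0.4,0,8.4,0,-1,0,8.4,0,-1.5,0,8.4,0,-2,0,8.4,0,-2.5,0,8.4,0,-3,0,8.4,0,-3.5,0,8.4,0,-4,0,8.4,0,-4.5,0,8.4,0,-5,0,8.4,0,-5.5,0,8.4,0,-6,0,8.4,0,-6.5,0,8.4,0,-7,0,8.4,0,-7.5,0,8.4,0,-8,0,8.4,0,-8.4,0,8.4,0,-8.4,0,8.4,0]
}}

```text
clock: 5.3
tool_pos: [0.5541, -0.009, 0.0158]
ee_rot: [-0.057, 3.14, -0.0]
wrist_force: [-0.5, -0.9, 0.7]
finger_gap: 0.0598
grasp_force: 0.0
```

```bash
python3 - <<'E'
from h import *
plan(.562,-.015,.017,1.607)
g=get_image("top")
o=regions_of("fixture","top")
for q in o[:3]: print(q["confidence"],q["at"],rect(g,q["region"],.031)[0])
im=g["image"][115:220,235:420,::-1]
cv2.imwrite("pics/crop1.png",cv2.resize(im,None,fx=4.3,fy=4.3,interpolation=cv2.INTER_CUBIC))
E
```

```text
t 5.3 pos [ 0.5541 -0.009   0.0158] yaw 1.607 MOVE [-0.77 -0.63 -0.12] 0.0 F [-0.5 -0.9  0.7] gap 0.06
0.65 [218.7, 294.1] ((249.58811950683594, 300.1756286621094), (146.4748077392578, 29.020355224609375), 81.3708267211914)
```

View pics/crop1.png

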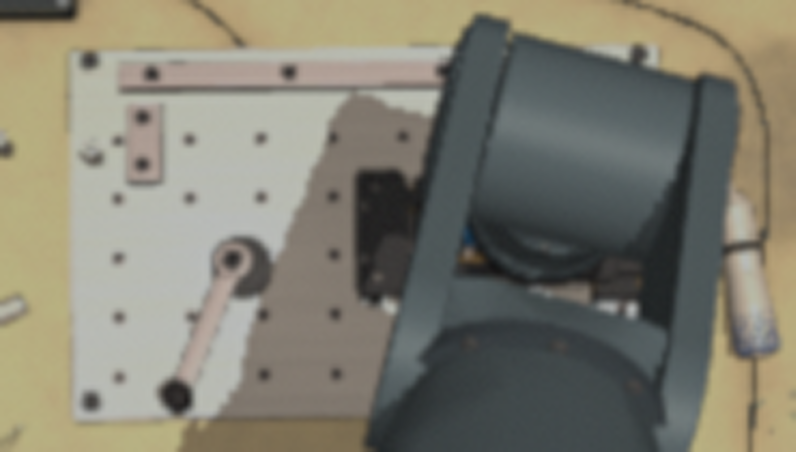

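The arm hides the block in this view, so I'll feel for the fence with small steps.

Request:
{"op": "step_arm", "data": {
  "moves": [-0.2,0,0,0,-0.4,0,0,0,-0.6,0,0,0,-0.8,0,0,0,-0.9,0,0,0]
}}

```text
clock: 6.02
tool_pos: [0.5626, -0.0086, 0.0157]
ee_rot: [-0.057, 3.141, -0.0]
wrist_force: [-2.1, -0.5, 0.6]
finger_gap: 0.0598
grasp_force: 1.0
```

Request:
{"op": "step_arm", "data": {
  "moves": [-0.1,0,0,0,-0.2,0,0,0,-0.2,0,0,0]
}}

```text
clock: 6.4
tool_pos: [0.5647, -0.0086, 0.0157]
ee_rot: [-0.057, 3.141, -0.0]
wrist_force: [0.1, 0.5, 0.5]
finger_gap: 0.0597
grasp_force: 0.4
```

Request:
{"op": "step_arm", "data": {
  "moves": [-0.1,0,0,0,-0.2,0,0,0,-0.2,0,0,0]
}}

```text
clock: 6.78
tool_pos: [0.5657, -0.0084, 0.0156]
ee_rot: [0.057, -3.139, -0.0]
wrist_force: [-5.1, -0.8, 4.2]
finger_gap: 0.06
grasp_force: 2.6
```

Request:
{"op": "step_arm", "data": {
  "moves": [-0.1,0,0,0,-0.2,0,0,0,-0.2,0,0,0]
}}

```text
clock: 7.15
tool_pos: [0.5659, -0.0083, 0.0154]
ee_rot: [0.057, -3.135, -0.001]
wrist_force: [-12.8, -1.1, 10.2]
finger_gap: 0.06
grasp_force: 6.0
```

The block is against the fence, with 13 N at TCP x = 0.566. I'll retreat, turn the tool and look again.

Request:
{"op": "step_arm", "data": {
  "moves": [1,0,0,0,3,0,0,0,3,0,-5,0.2,5,-4,-10,0.4,8,-8,-13,0.6,10,-12,-13,0.8,12,-16,-13,1.0,12,-19,-13,1.2,12,-19,-13,1.4,12,-19,-13,1.57,12,-19,-13,1.57,12,-19,-13,1.57],
  "grip": 0.3
}}

```text
clock: 8.65
tool_pos: [0.4556, -0.2028, 0.1458]
ee_rot: [2.179, 2.262, 0.0]
wrist_force: [-0.4, 0.7, -0.6]
finger_gap: 0.0308
grasp_force: 0.0
```

```bash
python3 - <<'E'
from h import *
g=get_image("top")
for q in regions_of("fixture","top")[:3]: print(q["confidence"],q["at"],rect(g,q["region"],.031)[0])
im=g["image"][115:220,235:420,::-1]
cv2.imwrite("pics/crop2.png",cv2.resize(im,None,fx=4.3,fy=4.3,interpolation=cv2.INTER_CUBIC))
plan(.62,-.11,.09,.037)
plan(.617,-.11,.017,.037)
E
```

```text
0.74 [390.9, 270.1] ((316.54559326171875, -118.31622314453125), (114.39124298095703, 108.46878814697266), 15.083189964294434)
0.64 [215.9, 314.7] ((198.7803955078125, 311.82415771484375), (151.02735900878906, 118.0763931274414), 75.0546875)
0.56 [357.2, 154.4] ((613.93896484375, -20.32501220703125), (87.10128021240234, 108.95149230957031), 5.592253684997559)
t 8.75 pos [ 0.4556 -0.2027  0.1458] yaw 0.039 MOVE [ 8.63 16.78  5.59] 0.002 F [-0.1 -0.4 -0.6] gap 0.031
t 8.75 pos [ 0.4556 -0.2027  0.1458] yaw 0.039 MOVE [ 8.65 16.48 12.89] 0.002 F [-0.1 -0.4 -0.6] gap 0.031
```

View pics/crop2.png

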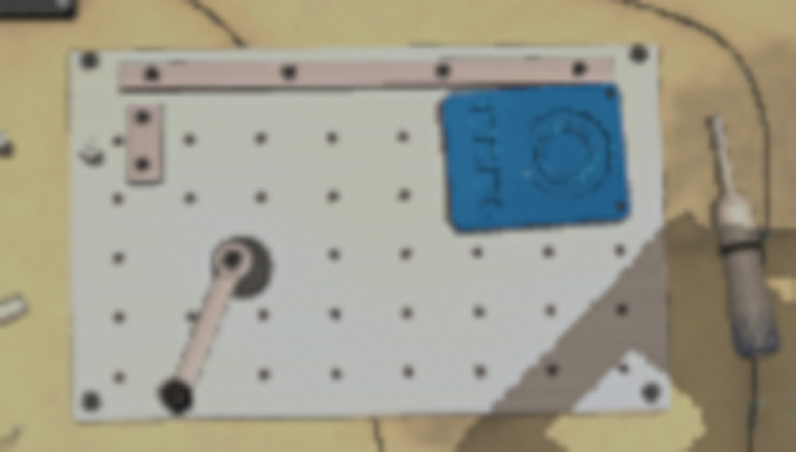

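Crop 2 shows the block with its far right corner on the fence at (617,88). Its left end is about 6 mm off, roughly 0.06 rad ccw. Next I'll push its right face with both fingertips, which squares it, with a slight bias toward the fence.

Request:
{"op": "step_arm", "data": {
  "moves": [3,6,0,0,6,11,2,0,9.4,16.7,5,0,9.4,16.7,9,0,9.4,16.7,12.9,0,9.4,16.7,12.9,0,9.8,16.7,12.9,0,10.2,16.7,12.9,0,10.6,16.7,12.9,0,11,16.7,12.9,0,11.4,16.7,12.9,0,11.8,16.7,12.9,0,12.2,16.75,12.9,0,12.6,16.8,12.9,0,13,16.85,12.9,0,13,16.85,12.9,0]
}}

```text
clock: 10.75
tool_pos: [0.6187, -0.0663, 0.0165]
ee_rot: [-2.179, -2.262, 0.001]
wrist_force: [-1.4, -1.2, 0.8]
finger_gap: 0.031
grasp_force: 1.0
```

```bash
python3 - <<'E'
from h import *
plan(.6130,.0819,.016,.037)
g=get_image("top");g2=get_image("scene")
for q in regions_of("fixture","top")[:3]: print(q["confidence"],q["at"],rect(g,q["region"],.031)[0])
im=g["image"][115:220,235:420,::-1]
w=get_image("wrist")["image"][:,:,::-1]
cv2.imwrite("pics/c3.png",np.vstack([cv2.resize(im,(520,295)),cv2.resize(w,(480,300))[:, :520] if 0 else cv2.copyMakeBorder(cv2.resize(w,(480,300)),0,0,0,40,0)]))
E
```

```text
t 10.75 pos [ 0.6187 -0.0663  0.0165] yaw 0.037 MOVE [14.83 -0.02  0.05] 0.0 F [-1.4 -1.2  0.8] gap 0.031
0.93 [428.2, 273.0] ((332.503173828125, -199.29928588867188), (51.64713668823242, 123.84841918945312), 85.15299224853516)
0.62 [343.7, 148.7] ((614.252197265625, 13.559249877929688), (84.70770263671875, 70.4302749633789), 1.171859860420227)
0.58 [194.0, 311.2] ((212.85267639160156, 371.3769836425781), (37.538352966308594, 119.64370727539062), 82.37378692626953)
```

View pics/c3.png

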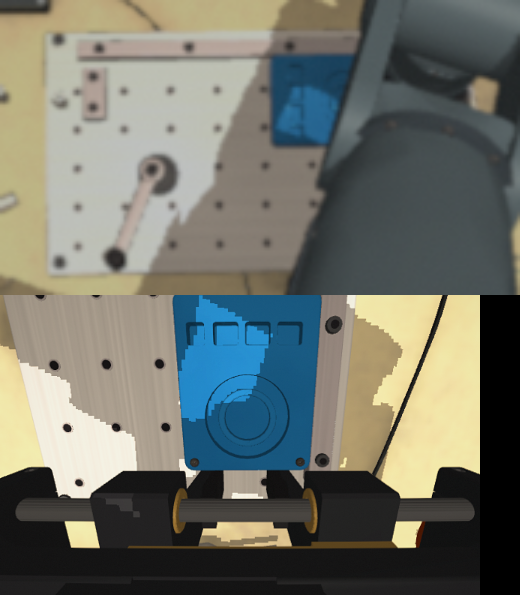

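The block is square: the top view puts its edges at 1.2° against the plate's 2°, and the wrist view shows it flush with the fence. I'll slide it on toward the end stop.

Request:
{"op": "step_arm", "data": {
  "moves": [0.7,0,0,0,1.4,0,0,0,2.1,0,0,0,2.8,0,0,0,3.5,0.05,0,0,4.2,0.05,0,0,4.9,0.05,0,0,5.6,0.05,0,0,6.3,0.1,0,0,7,0.1,0,0,7.7,0.1,0,0,8.4,0.1,0,0,9.1,0.1,0,0,9.8,0.1,0,0,10.5,0.1,0,0,11.2,0.1,0,0,11.8,0.1,0,0,12.4,0.1,0,0,13,0.1,0,0,13,0.1,0,0]
}}

```text
clock: 13.45
tool_pos: [0.6155, 0.0642, 0.0168]
ee_rot: [2.18, 2.262, 0.002]
wrist_force: [-0.3, -0.1, -0.3]
finger_gap: 0.0311
grasp_force: 0.0
```

Request:
{"op": "step_arm", "data": {
  "moves": [0.3,0,0,0,0.6,0,0,0,0.9,0,0,0,1.2,0,0,0,1.4,0,0,0,1.4,0,0,0]
}}

```text
clock: 14.2
tool_pos: [0.6148, 0.0777, 0.0168]
ee_rot: [2.18, 2.262, 0.001]
wrist_force: [-0.1, -1.6, 1.0]
finger_gap: 0.0306
grasp_force: 0.6
```

```bash
python3 - <<'E'
from h import *
plan(.6130,.0819,.016,.037)
g=get_image("top")
for q in regions_of("fixture","top")[:3]: print(q["confidence"],q["at"],rect(g,q["region"],.031)[0])
im=g["image"][115:220,235:420,::-1]
w=get_image("wrist")["image"][:,:,::-1]
cv2.imwrite("pics/c4.png",np.vstack([cv2.resize(im,(520,295)),cv2.copyMakeBorder(cv2.resize(w,(480,300)),0,0,0,40,0)]))
E
```

```text
t 14.2 pos [0.6148 0.0777 0.0168] yaw 0.037 MOVE [ 0.43 -0.17  0.08] 0.0 F [-0.1 -1.6  1. ] gap 0.031
0.95 [406.2, 269.3] ((322.0747985839844, -138.06544494628906), (116.60359954833984, 153.302490234375), 15.486396789550781)
0.82 [279.3, 151.0] ((606.21923828125, 153.38589477539062), (81.16097259521484, 79.86181640625), 1.6369404792785645)
0.42 [200.9, 288.5] ((264.7440490722656, 346.9429016113281), (12.037908554077148, 43.816925048828125), 1.6177096366882324)
```

View pics/c4.png

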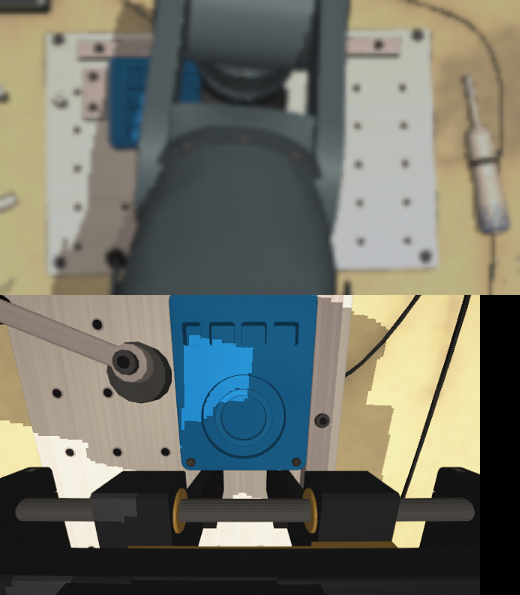

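The block is about 4 mm short of the end stop, flush with the fence and clear of the cam. I'll creep in until it makes contact.

Request:
{"op": "step_arm", "data": {
  "moves": [0.1,0,0,0,0.2,0,0,0,0.3,0,0,0,0.3,0,0,0]
}}

```text
clock: 14.85
tool_pos: [0.6145, 0.0805, 0.0167]
ee_rot: [-2.18, -2.262, 0.0]
wrist_force: [-0.1, -1.5, 1.0]
finger_gap: 0.0308
grasp_force: 0.8
```

Request:
{"op": "step_arm", "data": {
  "moves": [0.1,0,0,0,0.2,0,0,0,0.2,0,0,0]
}}

```text
clock: 15.22
tool_pos: [0.6147, 0.0807, 0.0167]
ee_rot: [2.178, 2.261, -0.003]
wrist_force: [-0.8, -8.4, 0.9]
finger_gap: 0.0311
grasp_force: 4.5
```

Request:
{"op": "step_arm", "data": {
  "moves": [0.1,0,0,0,0.1,0,0,0,-1,0,0,0,-3,0,0,0,-3,0,-5,0,-3,0,-10,0,2,-5,-13,0.1,7,-10,-13,0.2,12,-15.7,-13,0.3,17,-15.7,-13,0.39,22.6,-15.7,-13,0.39,22.6,-15.7,-13,0.39,22.6,-15.7,-13,0.39,22.6,-15.7,-13,0.39],
  "grip": 1
}}

```text
clock: 16.98
tool_pos: [0.4498, 0.301, 0.1465]
ee_rot: [2.578, 1.795, -0.001]
wrist_force: [-1.2, -1.0, 0.5]
finger_gap: 0.0004
grasp_force: 0.0
```

```bash
python3 - <<'E'
from h import *
plan(.45,.25,.10,-.35)
g=get_image("top")
for n,z in(("fixture",.031),("end_stop",.026),("fence",.026),("lever_knob",.04)):
  for q in regions_of(n,"top")[:3]: print(n,q["confidence"],q["at"],rect(g,q["region"],z)[0])
im=g["image"][115:220,235:420,::-1]
cv2.imwrite("pics/crop5.png",cv2.resize(im,None,fx=4.3,fy=4.3,interpolation=cv2.INTER_CUBIC))
E
```

```text
t 16.98 pos [0.4498 0.301  0.1465] yaw -0.355 MOVE [-4.77  1.79  4.66] -0.005 F [-1.2 -1.   0.5] gap 0.0
fixture 0.77 [291.8, 151.4] ((607.7638549804688, 144.65963745117188), (83.75639343261719, 107.10920715332031), 1.6809083223342896)
fixture 0.67 [405.9, 270.6] ((323.0730895996094, -138.864501953125), (116.21253204345703, 150.521240234375), 17.897544860839844)
end_stop 0.49 [265.3, 148.5] ((615.8367309570312, 207.54347229003906), (45.957557678222656, 17.513673782348633), 2.0251548290252686)
fence 0.9 [322.0, 133.3] ((660.5292358398438, 77.93738555908203), (18.019237518310547, 289.90472412109375), 2.5160915851593018)
lever_knob 0.64 [283.9, 185.2] ((506.8876647949219, 158.9425048828125), (32.92147445678711, 112.06692504882812), 69.88220977783203)
```

View pics/crop5.png

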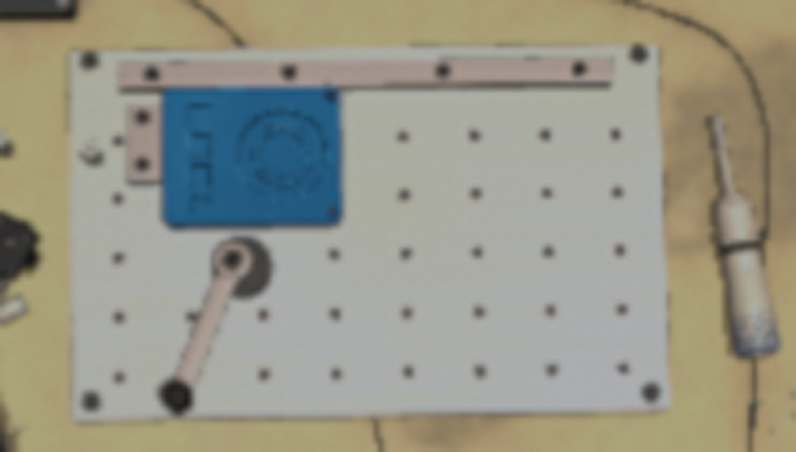

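The block is home in the corner: its edges sit on the fence and the end stop, and the fit gives its centre at (608,145) against an expected (610,143). The knob is still at crop (176,396). Next I'll plan the arc for the knob.

```bash
python3 - <<'E'
from h import *
P=np.array([.5465,.152]);f0=2.79
def c(f,off): return P+.085*np.array([np.cos(f),np.sin(f)])-off*np.array([-np.sin(f),np.cos(f)])
S=c(f0,.032);print(S)
plan(*S,.036,f0-np.pi)
y=f0-np.pi;ty=np.array([np.cos(y),np.sin(y)]);tx=np.array([np.cos(y+np.pi/2),np.sin(y+np.pi/2)])
print(tx)
for f in np.arange(f0,f0+1.95,.1):
    d=(c(f,.018)-S)*100; print(round(f-f0,2),np.round([d@tx,d@ty],1))
E
```

```text
[0.47772043 0.21131586]
t 17.23 pos [0.4497 0.3015 0.1467] yaw -0.355 MOVE [-7.49  5.76 11.07] -0.003 F [ 0.2  0.1 -0. ] gap 0.0
[0.34439347 0.9388254 ]
0.0 [-1.4  0. ]
0.1 [-2.3 -0.1]
0.2 [-3.1 -0.2]
0.3 [-4.  -0.2]
0.4 [-4.9 -0. ]
0.5 [-5.7  0.2]
0.6 [-6.5  0.5]
0.7 [-7.3  0.8]
0.8 [-8.   1.3]
0.9 [-8.7  1.8]
1.0 [-9.4  2.4]
1.1 [-10.   3.]
1.2 [-10.5   3.7]
1.3 [-10.9   4.5]
1.4 [-11.3   5.3]
1.5 [-11.6   6.1]
1.6 [-11.7   6.9]
1.7 [-11.9   7.8]
1.8 [-11.9   8.7]
1.9 [-11.8   9.5]
```

Request:
{"op": "step_arm", "data": {
  "moves": [-3.5,3,0,0,-7.5,5.8,2,0,-7.5,5.8,7,0,-7.5,5.8,11,0,-7.5,5.8,11,0]
}}

```text
clock: 17.85
tool_pos: [0.475, 0.2109, 0.0339]
ee_rot: [-2.576, -1.794, 0.01]
wrist_force: [-0.2, 0.9, 0.5]
finger_gap: 0.0005
grasp_force: 0.0
```

Request:
{"op": "step_arm", "data": {
  "moves": [-0.7,0,0,0,-1.4,0,0,0,-2.3,-0.1,0,-0.1,-3.1,-0.2,0,-0.2,-4,-0.2,0,-0.3,-4.9,0,0,-0.4,-5.7,0.2,0,-0.5,-6.5,0.5,0,-0.6,-7.3,0.8,0,-0.7,-8,1.3,0,-0.8,-8.7,1.8,0,-0.9,-9.4,2.4,0,-1,-10,3,0,-1.1,-10.5,3.7,0,-1.2,-10.9,4.5,0,-1.3,-11.3,5.3,0,-1.4,-11.3,5.3,0,-1.4]
}}

```text
clock: 19.98
tool_pos: [0.4893, 0.0872, 0.038]
ee_rot: [0.815, 3.032, 0.001]
wrist_force: [-0.4, -0.2, 0.5]
finger_gap: 0.0006
grasp_force: 0.0
```

```bash
python3 - <<'E'
from h import *
P=np.array([.5465,.152])
def c(f,off): return P+.085*np.array([np.cos(f),np.sin(f)])-off*np.array([-np.sin(f),np.cos(f)])
for f in np.arange(4.19,4.8,.1): plan(*c(f,.018),.036,f-np.pi)
E
```

```text
t 19.98 pos [0.4893 0.0872 0.038 ] yaw 1.046 MOVE [ 0.08 -0.04  0.2 ] -0.003 F [-0.4 -0.2  0.5] gap 0.001
t 19.98 pos [0.4893 0.0872 0.038 ] yaw 1.046 MOVE [-0.78 -0.17  0.21] -0.103 F [-0.4 -0.2  0.5] gap 0.001
t 19.98 pos [0.4893 0.0872 0.038 ] yaw 1.046 MOVE [-1.65 -0.22  0.21] -0.203 F [-0.4 -0.2  0.5] gap 0.001
t 19.98 pos [0.4893 0.0872 0.038 ] yaw 1.046 MOVE [-2.51 -0.18  0.21] -0.303 F [-0.4 -0.2  0.5] gap 0.001
t 19.98 pos [0.4893 0.0872 0.038 ] yaw 1.046 MOVE [-3.37 -0.06  0.21] -0.403 F [-0.4 -0.2  0.5] gap 0.001
t 19.98 pos [0.4893 0.0872 0.038 ] yaw 1.046 MOVE [-4.22  0.15  0.21] -0.503 F [-0.4 -0.2  0.5] gap 0.001
t 19.98 pos [0.4893 0.0872 0.038 ] yaw 1.046 MOVE [-5.03  0.45  0.22] -0.603 F [-0.4 -0.2  0.5] gap 0.001
```

Request:
{"op": "step_arm", "data": {
  "moves": [-0.8,-0.2,0.1,-0.1,-1.6,-0.2,0.2,-0.2,-2.5,-0.2,0.2,-0.3,-3.4,-0.1,0.2,-0.4,-3.4,-0.1,0.2,-0.4]
}}

```text
clock: 20.6
tool_pos: [0.517, 0.07, 0.0354]
ee_rot: [-0.196, -3.135, -0.0]
wrist_force: [-2.2, 1.7, 2.4]
finger_gap: 0.0005
grasp_force: 1.3
```

```bash
python3 - <<'E'
from h import *
plan(0.5,.1,.036,1.4)
g=get_image("top")
im=g["image"][115:220,235:420,::-1]
w=get_image("wrist")["image"][:,:,::-1]
cv2.imwrite("pics/c6.png",np.vstack([cv2.resize(im,(520,295)),cv2.copyMakeBorder(cv2.resize(w,(480,300)),0,0,0,40,0)]))
E
```

```text
t 20.6 pos [0.517  0.07   0.0354] yaw 1.446 MOVE [ 2.06  2.76 -0.06] 0.046 F [-2.2  1.7  2.4] gap 0.001
```

View pics/c6.png

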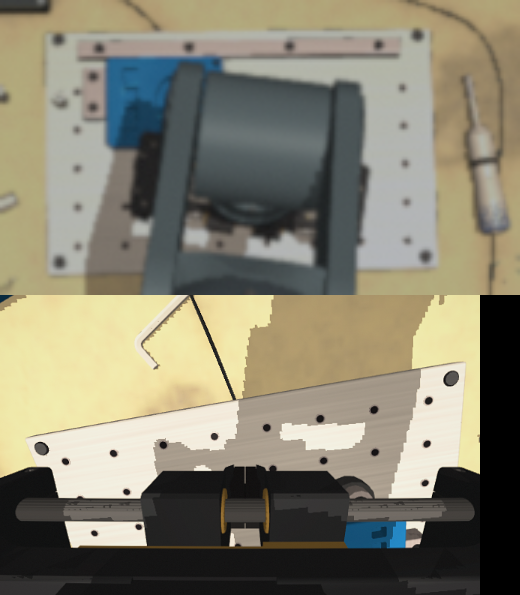

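The arm hides the lever, but contact force is building (2 to 3 N). I'll push on gently to the stop.

Request:
{"op": "step_arm", "data": {
  "moves": [-0.2,0,0,-0.02,-0.4,0,0,-0.05,-0.5,0,0,-0.06,-0.5,0,0,-0.06]
}}

```text
clock: 21.2
tool_pos: [0.5203, 0.0689, 0.0345]
ee_rot: [-0.1, -3.136, 0.001]
wrist_force: [-9.8, -2.7, 7.7]
finger_gap: 0.0003
grasp_force: 4.6
```

Request:
{"op": "step_arm", "data": {
  "moves": [-0.1,0,0,-0.01,-0.2,0,0,-0.02,-0.3,0,0,-0.03,-0.3,0,0,-0.03]
}}

```text
clock: 21.7
tool_pos: [0.5232, 0.0684, 0.0344]
ee_rot: [-0.053, -3.137, 0.002]
wrist_force: [-9.3, -4.7, 5.6]
finger_gap: 0.0006
grasp_force: 4.4
```

Request:
{"op": "step_arm", "data": {
  "moves": [-0.1,0,0,-0.01,-0.2,0,0,-0.02,-0.2,0,0,-0.02]
}}

```text
clock: 22.08
tool_pos: [0.5253, 0.0681, 0.0342]
ee_rot: [-0.022, -3.137, 0.002]
wrist_force: [-8.6, -4.8, 3.9]
finger_gap: 0.0004
grasp_force: 4.0
```

Request:
{"op": "step_arm", "data": {
  "moves": [-0.1,0,0,-0.01,-0.2,0,0,-0.02,-0.2,0,0,-0.02]
}}

```text
clock: 22.45
tool_pos: [0.5259, 0.068, 0.0341]
ee_rot: [0.01, -3.134, 0.003]
wrist_force: [-12.4, -6.6, 8.5]
finger_gap: 0.0006
grasp_force: 6.7
```

Request:
{"op": "step_arm", "data": {
  "moves": [-0.1,0,0,0,-0.2,0,0,0,-0.2,0,0,0]
}}

```text
clock: 22.82
tool_pos: [0.5261, 0.068, 0.0339]
ee_rot: [0.01, -3.13, 0.003]
wrist_force: [-20.7, -7.2, 14.8]
finger_gap: 0.0004
grasp_force: 10.0
```

Request:
{"op": "step_arm", "data": {
  "moves": [0.5,0,0,0,2,0,0,0,3,0,0,0,3,0,-5,0,3,0,-10,0,5,-5,-13,0,5,-11,-13,0,5,-17,-13,0,5,-23,-13,0,5,-28,-13,0,5,-28,-13,0,5,-28,-13,0]
}}

```text
clock: 24.32
tool_pos: [0.4829, -0.2109, 0.1646]
ee_rot: [0.009, -3.142, -0.001]
wrist_force: [-0.1, 0.8, -0.2]
finger_gap: 0.0003
grasp_force: 0.0
```

```bash
python3 - <<'E'
from h import *
g=get_image("top")
for q in regions_of("fixture","top")[:2]: print(q["confidence"],q["at"],rect(g,q["region"],.031)[0])
im=g["image"][115:220,235:420,::-1]
cv2.imwrite("pics/crop7.png",cv2.resize(im,None,fx=4.3,fy=4.3,interpolation=cv2.INTER_CUBIC))
E
```

```text
0.96 [393.1, 266.1] ((340.6620178222656, -101.04542541503906), (85.50399780273438, 154.20188903808594), 53.964290618896484)
0.69 [293.5, 151.8] ((607.771728515625, 144.6473388671875), (83.73626708984375, 107.1328125), 1.683924913406372)
```

View pics/crop7.png

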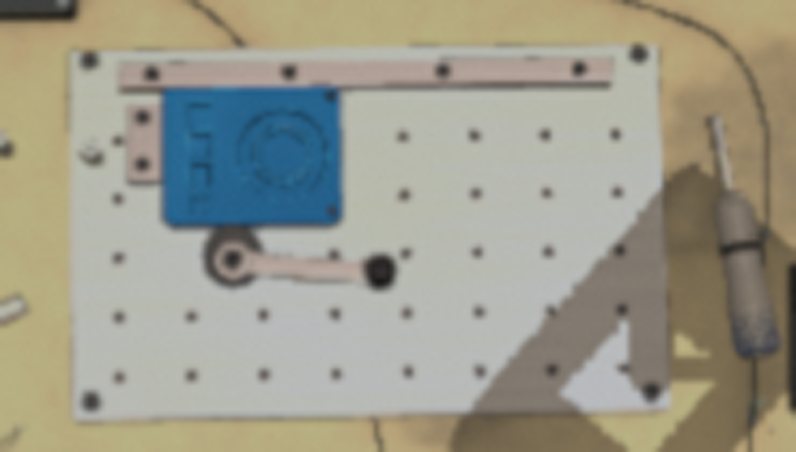

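The crop shows the lever along -y, from pivot (232,260) to knob (380,268). That is about 3° past the image horizontal, as expected at the stop, which was also felt as a hard stop at 20 N. The block is unmoved in the corner and the disc is against it.

```bash
python3 -c "
from rig import *
print(sign_off())"
```

```text
the job is handed in; nothing more can be done
None
```

I slid the block square into the corner with the lever open, turned the lever to its home stop so the cam clamps the block, and handed the job in at about 24 s of the 67 s allowed; the sign-off returned no verdict.

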